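# Lever open the sunk cover of a parts box with a screwdriver

### The arm

A 6-joint arm with a two-finger parallel gripper is mounted at the origin on a cart in front of the work surface, level with it; the furniture and walls round the work are solid. World frame = base frame: x ahead of the robot, y to its left, z up, the work surface at z = 0. Lengths are in m, angles in rad, forces in N, time in s.
With the tool pointing down it reaches from about 0.425 to 0.95 m from the base axis. Payload 3.5 kg.
Tool frame: the origin (TCP) lies midway between the tips of the shut fingers; the grasp point (between the pads) lies 19 mm behind it (manip.grasp_offset is the distance from the TCP to the grasp point, in m); z points along the fingers, y is the line along which they close (so a half turn about z gives the same grasp; the last joint's range is limited). The gripper opens to 85 mm and grips with 20 to 120 N. Pads are 22 mm wide; open, the fingers measure 114 mm over their backs; the gripper's body (76 mm by 85 mm) begins 54 mm behind the grasp point. The pads swing forward as they close: fully open they stand 13 mm farther back than shut.
Start: joints at [1.082, 0.286, 1.577, -0, 1.279, -0.15], TCP at [0.224, 0.637, 0.231] pointing down, gripper open.
Joint ranges: [-2.77, 2.77], [-0.9, 2.22], [0.21, 2.48], [-1.53, 4.67], [0.24, 2.81], [-2.84, 2.84]. Speed limits (rad/s): [2.79, 2.79, 3.14, 3.14, 3.14, 3.14].

### API

Orientations are given as a unit quaternion [w, x, y, z].
In Python, from rig import manip gives the robot as it stands.
- The arm moves only by the tool step_arm, never from a script. Its argument "moves" is one flat list of numbers, 4 for each row, row after row: the shift along the tool's x, y, z in cm, then the turn about the tool's z in degrees. A call has exactly 10 rows; each row is the pose to reach, as a shift and turn from the pose commanded when the call began, along the tool's axes at that moment; what a row does not reach only later rows make up. A row lasts 1/10 s, in which the tool goes at most 50 mm and 8.59 degrees, less where a joint would pass 70% of its speed; a pose out of reach is approached as far as the arm can. A call with a gripper value outside its range is refused whole. "gripper" is the finger opening in cm, from 0 to 8.54, set as the call begins (left out, the last holds). The fingers move at their own pace and stop on an object; "force" is the grip in N (left out, the last holds). Time passes only in rows, so rows that repeat a pose let the fingers close, or fill a call up. It gives the time, the measured TCP pose, the force, the opening and the grip force at its end, in the units of the state.
- manip.read_state(): the state, without advancing time (a new reading comes with each control period).
- manip.snapshot(name): name is "side" or "top" or "wrist"; returns (picture, depth): 384x512x3 uint8, red, green, blue; 384x512 float32, m along the optical axis (not along the pixel's ray), 0 where there is no reading.
- manip.camera_params(name): a dict with "fx", "fy", "cx", "cy" (pixels), "T" (4x4, takes a point from camera to world coordinates). Camera axes: x right, y up, looking along -z (the intrinsics and any distortion apply to the point x, -y, -z); pixel columns grow to the right and rows downward; lengths in m; the calibration is good to about 2 mm. The wrist camera is an equidistant fisheye: a pixel r from the principal point sees the ray r / f radians off the axis. A picture is of the moment at which its call begins: read the wrist's pose just before it. camera_params takes no time and is no camera call; for the wrist camera it gives the pose at the moment of the call.
- manip.hand_in(): hands the job in; it is judged then, once.
Trained networks look in the newest picture that a camera, given by its name, has taken for a name from the list of things; names that differ only in an ending like _2 or _b are one class to them, and where a whole thing is asked for, a point or a joint stands for the part that bears it (a point fixed in the world has none). Each returns a list of dicts, best first, with "conf" (0 to 1); they miss things now and then, are a little off and sometimes report something else, mostly with a low value. They report only what shows in the picture. A call takes as long as a camera call. They do not tell look-alikes from the thing itself.
- manip.look_for(camera, query): "extent" ([left, top, right, bottom] in pixels, round what is visible of it).
- manip.spot_point(camera, query): "xy" ([column, row] in pixels: a listed point, or the origin of a listed thing).
The state is a dict: "t": time; "qpos": joint angles; "joint_vel": joint speeds; "joint_torque": joint torques, N m; "eef_pos": TCP position; "ee_rot": TCP orientation; "wrist_force": force on the tool from outside, world axes, zero at the start; "moment": the same for the moment, N m; "grip_width": finger opening in m; "grip_force": force on a finger pad.
Only numpy, scipy, OpenCV 4.12 (cv2) and the standard library are available. Lean on these libraries where they do the work, as an engineer would, in place of code of your own. Each camera call takes 0.05 s, during which the arm holds its last target. There are 200 camera calls.

### The job

The spare bearing is shut away in the green box screwed to the table. Lever its sunk grey cover up with the blade of the red screwdriver at the notch in the front wall (not with the gripper's fingers), swing the cover back past upright so that it stays open, and then lay the screwdriver down flat on the table, clear of the box. Leave the dropper bottle, the gear wheel and the roll of tape where they stand.

Things in the scene. Friction and masses are not known exactly. Their poses are not given: they have to be found in the camera images.
- parts_box: Green steel box fixed to the table, 116 (x) by 104 (y) by 60 mm high, two low screw ears at the back (to x = 76 mm). Origin: centre of its underside, z up. Its front, with the pry notch, looks along its own -x; the hinge is at the back (+x). Front wall 15 mm thick, others 8. The cover lies sunk between the walls, level with the rim; the gap round it (1.5 mm) takes no blade, except at the notch.
- notch_lip (a point): Top of the rounded steel lip (radius 2 mm, the fulcrum) at the outer mouth of the pry notch, mid-width; axes as the box. 2 mm inside the front face, 1.5 mm below the rim and 3.5 mm above the underside of the cover, whose front edge is 14.5 mm beyond in x: a level blade meets that edge, so it must go in pointing down. Pressing the handle down over the lip then raises the cover.
- notch_pocket (a point): Back end of the pry pocket under the cover; axes as the box. The notch, 28 mm wide (y), is a ramp falling at 40 degrees from the lip (towards +x) and under the cover's edge into the pocket; a blade slides in at about 30 to 42 degrees down. This point is on the upright partition that stops the blade, 25 mm beyond the lip in x, 20 mm below the rim; partition top 7.5, pocket floor 24 mm below the rim.
- cover_hinge (a point): Mid-point of the hinge line, which runs along the box's y axis at the level of the rim, 48 mm behind the box's centre; axes as the box.
- cover_edge (a point): Middle of the cover's front top edge, opposite the notch (yellow mark); 89.5 mm from the hinge line; moves with the cover. The grey cover is 89.5 by 85 by 5 mm, its underside 5 mm below this.
- cover (a joint): Angle of the cover in rad: 0 shut (level with the rim), 1.57 upright, 1.85 at its stop. The hinge is stiff (about 0.14 N m of friction; 2 N at the front edge lifts it): the cover stays where it is left.
- driver_grip (a point): Red screwdriver, 212 mm long, 85 g: centre line of the handle (100 mm long, 27 to 29 mm thick, from 24 mm behind this point towards the blade, to 76 mm on the other side). This point lies 136 mm from the blade's tip; own -y points along the shaft to the tip. Lies at first on the table, blade flat.
- driver_tip (a point): End of the flat blade of the red screwdriver; same axes. The blade is 8 mm wide (own x) and 2 mm thick (own z) over the last 15 mm, behind it a round shaft of 6 mm diameter, 92 mm long.
- dropper_mid (a point): Bystander: brown dropper bottle standing upright, 34 mm across, 102 mm high; point at its centre, z along its height.
- cog_mid (a point): Bystander: steel gear wheel lying flat, 60 mm across, 21 mm high; point at its centre.
- roll_mid (a point): Bystander: roll of black tape lying flat, 58 mm across, 19 mm high; point at its centre.
Not all that is in view belongs to the job. Of the things that look like the part that bears driver_grip, the larger one is meant.

How it is judged:
By the outcome, as a careful person would: the job done as asked, in the order asked, and still so for the second after the job is handed in, with the robot touching nothing.
It also fails if it takes over 64 s, if anything falls off the work surface, if the arm or the gripper's body presses on something with over 40 N, if the wrist force passes 120 N, or if a joint passes its speed limit or range.

## Working session

There is one attempt and no reset: what is moved stays moved. The work goes in short steps, Python scripts to look and compute and a tool call to move; the robot and the scene stay as the last step left them, time stands still between calls to the robot, and variables do not carry over. Pictures are saved under pics/ and viewed, at most 10 in all, crops included, and the job is handed in when it is done.

Besides the shell and the picture viewer there is one more tool, called after "Request:" by a JSON object that holds its "method" and its "body". step_arm: Moves the arm, as the interface text tells. Its arguments: {"type":"object","properties":{"moves":{"type":"array","items":{"type":"number"}},"gripper":{"type":"number"},"force":{"type":"number"}},"required":["moves"]}

```bash
ls; mkdir -p pics
python3 - <<'E'
from rig import manip
import cv2, numpy as np
s=manip.read_state(); print(s['t'],s['eef_pos'],s['ee_rot'],s['grip_width'],manip.grasp_offset)
ims=[]
for c in ['top','side']:
    im,d=manip.snapshot(c); np.savez(f'{c}.npz',im=im,d=d,**{k:v for k,v in manip.camera_params(c).items()})
    print(c,manip.camera_params(c))
    cv2.imwrite(f'pics/{c}0.png',im[:,:,::-1])
    for q in ['parts_box','driver_grip','dropper_mid','cog_mid','roll_mid']:
        print(q,[(np.round(r['extent']).tolist(),round(r['conf'],2)) for r in manip.look_for(c,q)][:4])
    for q in ['parts_box','notch_lip','cover_hinge','cover_edge','driver_grip','driver_tip','dropper_mid','cog_mid','roll_mid']:
        print(q,[(np.round(r['xy'],1).tolist(),round(r['conf'],2)) for r in manip.spot_point(c,q)][:4])
print(manip.read_state()['t'])
E
```

```text
pics
0.0 [0.22399796 0.63604047 0.22992402] [-3.73654526e-04  1.68591732e-01  9.85685242e-01 -1.13667187e-03] 0.08503656928480244 0.0187
top {'fx': 370.7866849134717, 'fy': 370.7866849134717, 'cx': 250.7624169385298, 'cy': 189.67692725381806, 'T': array([[ 4.75727321e-04,  9.94711470e-01, -1.02707665e-01,
         4.26852441e-01],
       [-9.99965723e-01, -3.75787997e-04, -8.27116111e-03,
        -1.12848529e-01],
       [-8.26601514e-03,  1.02708079e-01,  9.94677196e-01,
         9.18842224e-01],
       [ 0.00000000e+00,  0.00000000e+00,  0.00000000e+00,
         1.00000000e+00]])}
parts_box [([217.0, 144.0, 277.0, 195.0], 0.71)]
driver_grip [([164.0, 248.0, 192.0, 270.0], 0.69), ([349.0, 204.0, 366.0, 250.0], 0.57)]
dropper_mid [([326.0, 110.0, 346.0, 135.0], 0.6)]
cog_mid [([286.0, 239.0, 313.0, 262.0], 0.67)]
roll_mid [([145.0, 161.0, 168.0, 185.0], 0.67)]
parts_box [([263.1, 164.4], 0.72), ([245.8, 172.2], 0.58), ([264.5, 164.8], 0.18)]
notch_lip [([273.1, 163.0], 0.66)]
cover_hinge [([227.2, 168.8], 0.76)]
cover_edge [([264.4, 164.3], 0.85)]
driver_grip [([353.9, 219.7], 0.82),
[... 407 characters left out ...]
4],
       [-0.48868589,  0.48219119, -0.7271023 , -0.87812176],
       [ 0.0240516 ,  0.84052238,  0.54124269,  0.62958259],
       [ 0.        ,  0.        ,  0.        ,  1.        ]])}
parts_box [([253.0, 170.0, 305.0, 222.0], 0.81)]
driver_grip [([259.0, 256.0, 334.0, 298.0], 0.86)]
dropper_mid [([357.0, 203.0, 377.0, 242.0], 0.77)]
cog_mid [([216.0, 245.0, 246.0, 268.0], 0.67)]
roll_mid []
parts_box []
notch_lip [([290.7, 199.3], 0.76)]
cover_hinge [([267.2, 179.7], 0.61)]
cover_edge [([288.2, 194.2], 0.81)]
driver_grip [([291.5, 278.1], 0.83)]
driver_tip [([343.1, 259.8], 0.59)]
dropper_mid [([369.4, 220.2], 0.57)]
cog_mid [([228.2, 252.1], 0.76)]
roll_mid [([232.6, 165.6], 0.43)]
1.5
```

View pics/top0.png

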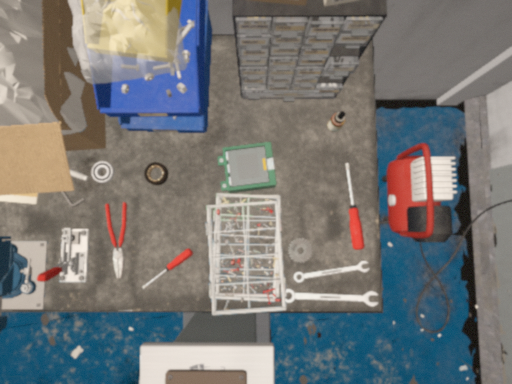

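View pics/side0.png

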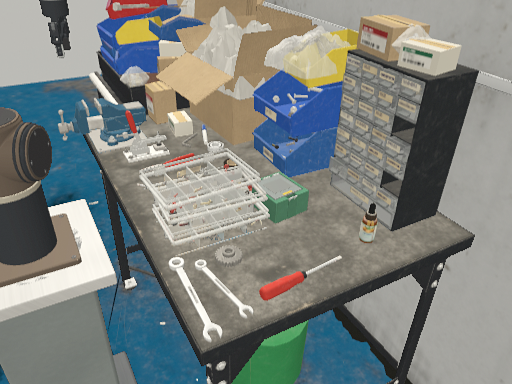

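The top view shows two red screwdrivers, one at (352,205) and a shorter one at (167,268). The right one, 85 px long against about 60, is the larger and so the one meant. The box is at (246,168) with its front and yellow mark to the right, so the notch faces world -y. The white rack sits beside the box on the robot's side. Next I measure and enlarge crops.

```bash
cat > h.py <<'E'
import numpy as np, cv2
def load(c): return np.load(f'{c}.npz')
def ray(cp,u,v):
    d=np.array([(u-cp['cx'])/cp['fx'],-(v-cp['cy'])/cp['fy'],-1.0]); return cp['T'][:3,:3]@d, cp['T'][:3,3]
def atz(cp,u,v,z):
    d,o=ray(cp,u,v); return o+d*(z-o[2])/d[2]
def cloud(cp):
    D=cp['d']; v,u=np.mgrid[:D.shape[0],:D.shape[1]]
    P=np.stack([(u-cp['cx'])/cp['fx']*D,-(v-cp['cy'])/cp['fy']*D,-D],-1)
    P=P@cp['T'][:3,:3].T+cp['T'][:3,3]; P[D==0]=np.nan; return P
def proj(cp,p):
    q=cp['T'][:3,:3].T@(np.asarray(p)-cp['T'][:3,3]); return cp['cx']+cp['fx']*q[0]/-q[2], cp['cy']-cp['fy']*q[1]/-q[2]
def meet(a,ua,b,ub):
    d1,o1=ray(a,*ua);d2,o2=ray(b,*ub); A=np.stack([d1,-d2],1); s=np.linalg.lstsq(A,o2-o1,rcond=None)[0]
    p,q=o1+d1*s[0],o2+d2*s[1]; return (p+q)/2, np.linalg.norm(p-q)
E
python3 - <<'E'
from h import *
np.set_printoptions(precision=4,suppress=True)
t,s=load('top'),load('side')
P=cloud(t)
for n,a,b in [('lip',(273.1,163),(290.7,199.3)),('hinge',(227.2,168.8),(267.2,179.7)),('edge',(264.4,164.3),(288.2,194.2)),('grip',(353.9,219.7),(291.5,278.1)),('tip',(346,162.2),(343.1,259.8))]:
    print(n,*meet(t,a,s,b))
for n,(u,v),z in [('lip',(273.1,163),.0585),('hinge',(227.2,168.8),.06),('edge',(264.4,164.3),.06),('grip',(353.9,219.7),.014),('tip',(346,162.2),.004),('grip_small',(171.8,263),.01),('tip_small',(141.9,284.5),.004),('dropper',(337,118),.051),('cog',(299,252),.01),('roll',(160.5,173.8),.01)]:
    print(n,atz(t,u,v,z))
# table plane and heights
for n,(u,v) in dict(tab1=(310,190),tab2=(320,225),tab3=(370,180),rackL=(215,260),rackT=(245,197),edge=(265,165),cover=(245,168)).items(): print(n,P[v,u])
print('col scan at row 180',[ (u,np.round(P[180,u],3).tolist()) for u in range(372,388,2)])
m=np.nanmax(P[195:315,205:285,2]);print('rack max z',m, np.nanpercentile(P[195:315,205:285,2],[50,80,95]))
# box rim yaw via green mask
im=t['im']; hsv=cv2.cvtColor(im,cv2.COLOR_RGB2HSV); g=(cv2.inRange(hsv,(65,70,40),(95,255,255))>0)
g[:120]=0;g[215:]=0;g[:,:200]=0;g[:,300:]=0
v,u=np.nonzero(g|False); pts=np.array([atz(t,a,b,.06)[:2] for a,b in zip(u,v) if P[b,a,2]>.045])
c=cv2.minAreaRect(pts.astype(np.float32)); print('box rect',c)
r=(cv2.inRange(hsv,(0,150,90),(8,255,255))|cv2.inRange(hsv,(172,150,90),(180,255,255)))>0
r[:,:335]=0;r[:,375:]=0;r[:195]=0;r[260:]=0
v,u=np.nonzero(r); pts=np.array([atz(t,a,b,.014)[:2] for a,b in zip(u,v)]); print('handle rect',cv2.minAreaRect(pts.astype(np.float32)),pts.min(0),pts.max(0))
b=cv2.resize(im[130:215,205:300],None,fx=4,fy=4,interpolation=cv2.INTER_CUBIC)
d=cv2.resize(im[155:255,325:385],None,fx=3.4,fy=3.4,interpolation=cv2.INTER_CUBIC)
e=cv2.resize(im[240:295,135:200],None,fx=3,fy=3,interpolation=cv2.INTER_CUBIC)
W=np.zeros((345,800,3),np.uint8)
for k,x in ((b,0),(d,385),(e,595)): W[:k.shape[0],x:x+k.shape[1]]=k[:, :800-x]
cv2.imwrite('pics/crop1.png',W[:,:,::-1])
E
```

```text
lip [ 0.5788 -0.158   0.0532] 0.0019075515115336086
hinge [ 0.5694 -0.0519  0.0538] 0.008085517383084696
edge [ 0.5786 -0.1392  0.0565] 0.006076626922340441
grip [ 0.4498 -0.3561  0.019 ] 0.006807317069772325
tip [ 0.5932 -0.3453  0.0001] 0.00537475891538299
lip [ 0.5787 -0.1581  0.0585]
hinge [ 0.5647 -0.0505  0.06  ]
edge [ 0.5753 -0.1377  0.06  ]
grip [ 0.4469 -0.3557  0.014 ]
tip [ 0.5901 -0.3428  0.004 ]
grip_small [0.3424 0.0857 0.01  ]
tip_small [0.2905 0.1584 0.004 ]
dropper [ 0.6891 -0.3122  0.051 ]
cog [ 0.3691 -0.2221  0.01  ]
roll [0.5604 0.1186 0.01  ]
tab1 [ 0.5209 -0.2527 -0.0006]
tab2 [ 0.4342 -0.276  -0.0012]
tab3 [ 0.5458 -0.4022  0.0003]
rackL [ 0.3566 -0.0273  0.0912]
rackT [ 0.5034 -0.0909  0.0002]
edge [ 0.5735 -0.139   0.0611]
cover [ 0.5664 -0.0922  0.0614]
col scan at row 180 [(372, [0.546, -0.407, 0.0]), (374, [0.546, -0.413, -0.002]), (376, [0.545, -0.416, 0.003]), (378, [0.641, -0.671, -0.738]), (380, [0.643, -0.683, -0.747]), (382, [0.641, -0.688, -0.735]), (384, [0.638, -0.689, -0.715]), (386, [0.635, -0.69, -0.692])]
rack max z 0.15587213379657894 [0.0352 0.1273 0.1509]
box rect ((0.57024747133255, -0.09986892342567444), (0.10183010250329971, 0.11236623674631119), 7.210239887237549)
handle rect ((0.42701536417007446, -0.3588641285896301), (0.09804730117321014, 0.026752151548862457), 5.922604560852051) [ 0.379  -0.3761] [ 0.4753 -0.3443]
```

View pics/crop1.png

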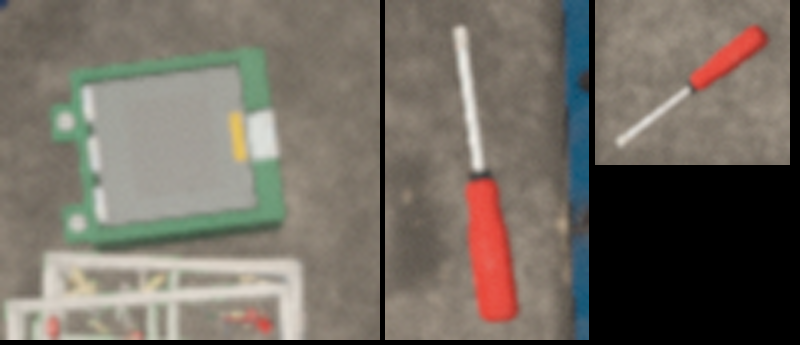

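The crop confirms it: the right-hand driver is the larger, handle about 98 mm long with its tip toward +x. I'll check that the corridor is clear and plan the approach.

```bash
cat > mv.py <<'E'
import numpy as np
from rig import manip
def pose():
    s=manip.read_state(); q=s['ee_rot']; w,x,y,z=q
    X=np.array([1-2*(y*y+z*z),2*(x*y+w*z)]); return s,np.degrees(np.arctan2(X[1],X[0]))
def delta(p,h,frm=None):
    """cm shift + deg turn in tool axes from frm=(p0,h0) (default measured) to world p, heading h of tool x"""
    if frm is None:
        s,h0=pose(); p0=s['eef_pos']
    else: p0,h0=frm
    d=(np.array(p)-np.array(p0))*100; a=np.radians(h0)
    r=[d[0]*np.cos(a)+d[1]*np.sin(a), d[0]*np.sin(a)-d[1]*np.cos(a), -d[2], -((h-h0+180)%360-180)]
    return np.round(r,2)
E
python3 - <<'E'
from h import *
from mv import *
P=cloud(load('top')).reshape(-1,3)
for a,b in [((.224,.637),(.46,.15)),((.46,.15),(.453,-.356))]:
    a,b=np.array(a),np.array(b)
    for k in np.linspace(0,1,9):
        c=a+(b-a)*k; m=np.hypot(P[:,0]-c[0],P[:,1]-c[1])<.08
        print(np.round(c,2),m.sum(),np.round(np.nanmax(P[m,2]),3) if m.any() else None)
h0=160.6;f=([.224,.637,.231],h0)
for p,h in [((.46,.15,.26),60),((.453,-.356,.12),5.3),((.453,-.356,.002),5.3)]:
    print(delta(p,h,f), 'w/ signed turn',-(h-h0))
E
```

```text
[0.22 0.64] 0 None
[0.25 0.58] 1 0.001
[0.28 0.52] 935 0.083
[0.31 0.45] 2943 0.089
[0.34 0.39] 3894 0.15
[0.37 0.33] 3487 0.15
[0.4  0.27] 3625 0.123
[0.43 0.21] 3288 0.017
[0.46 0.15] 3275 0.023
[0.46 0.15] 3275 0.023
[0.46 0.09] 3274 0.007
[0.46 0.02] 3208 0.154
[ 0.46 -0.04] 3406 0.155
[ 0.46 -0.1 ] 3693 0.156
[ 0.46 -0.17] 3445 0.156
[ 0.45 -0.23] 3256 0.156
[ 0.45 -0.29] 3360 0.03
[ 0.45 -0.36] 3164 0.032
[-38.44 -38.1   -2.9  100.6 ] w/ signed turn 100.6
[-54.58 -86.06  11.1  155.3 ] w/ signed turn 155.29999999999998
[-54.58 -86.06  22.9  155.3 ] w/ signed turn 155.29999999999998
```

Request:
{"method": "step_arm", "body": {"moves": [-3.5,-3.5,-0.6,8,-7,-7,-1.2,16,-10.5,-10.5,-1.8,24,-14,-14,-2.4,32,-17.5,-17.5,-2.9,40,-21,-21,-2.9,48,-24.5,-24.5,-2.9,56,-28,-28,-2.9,64,-31.5,-31.5,-2.9,72,-35,-35,-2.9,80], "gripper": 6}}

```text
t: 2.5
eef_pos: [0.4386, 0.1884, 0.2608]
ee_rot: [0.0, 0.765, 0.645, 0.001]
wrist_force: [0.4, 0.8, 0.4]
grip_width: 0.0602
grip_force: 0.0
```

Run:
```python
from mv import *
s,h=pose();print(s['eef_pos'],h,s['qpos'],s['grip_width'])
print(delta((.453,-.356,.16),5.3),delta((.453,-.356,.002),5.3))
```

```text
[0.43856159 0.1883579  0.26078828] 80.26855608554912 [ 1.92630796e-01 -1.86789780e-01  2.01470381e+00  6.24949022e-05
  1.31233362e+00  3.62460930e-01] 0.060161214420440166
[-53.41  10.62  10.08  74.97] [-53.41  10.62  25.88  74.97]
```

Request:
{"method": "step_arm", "body": {"moves": [-4.8,1,0,8,-9.6,2,0,16,-14.4,3,0,24,-19.2,4,0,32,-24,5,0,40,-28.8,6,0,48,-33.6,7,0,56,-38.4,8,0,64,-43.2,9,0,72,-48,10,1,75.3]}}

```text
t: 3.5
eef_pos: [0.4587, -0.3024, 0.2522]
ee_rot: [0.001, 0.999, 0.044, 0.002]
wrist_force: [0.0, 0.7, 0.7]
grip_width: 0.0598
grip_force: 0.0
```

Run:
```python
from mv import *
import cv2
s,h=pose();print(s['t'],s['eef_pos'],h,s['qpos'])
print(delta((.453,-.356,.1),5.3),delta((.453,-.356,.002),5.3))
im,d=manip.snapshot('wrist'); cv2.imwrite('pics/w1.png',im[:,:,::-1])
for q in ['driver_grip','driver_tip']: print(q,manip.spot_point('wrist',q)[:3])
print(manip.camera_params('wrist'))
```

```text
3.5 [ 0.45866239 -0.30243567  0.25223305] 5.048220153375189 [-7.67754217e-01 -9.69039321e-03  1.86735764e+00  2.37404598e-04
  1.27967248e+00  7.14870921e-01]
[-1.04  5.29 15.22 -0.25] [-1.04  5.29 25.02 -0.25]
driver_grip [{'xy': [297.8, 168.0], 'conf': 0.55}, {'xy': [30.6, 216.9], 'conf': 0.54}]
driver_tip [{'xy': [293.6, 67.3], 'conf': 0.66}]
{'fx': 297.3186396354542, 'fy': 297.3186396354542, 'cx': 255.92512745640133, 'cy': 192.25270017078748, 'T': array([[ 0.08808183,  0.95368845,  0.28761073,  0.52892625],
       [-0.99611096,  0.08494881,  0.02338082, -0.29586775],
       [-0.00213417, -0.28855163,  0.95746196,  0.39181641],
       [ 0.        ,  0.        ,  0.        ,  1.        ]])}
```

```bash
cat >> h.py <<'E'
def wray(cp,u,v):
    a=np.array([u-cp['cx'],-(v-cp['cy'])]); r=np.hypot(*a); th=r/cp['fx']
    d=np.array([*(a/r*np.sin(th)),-np.cos(th)]); return cp['T'][:3,:3]@d, cp['T'][:3,3]
def watz(cp,u,v,z):
    d,o=wray(cp,u,v); return o+d*(z-o[2])/d[2]
E
python3 - <<'E'
from h import *
from rig import manip
cp=manip.camera_params('wrist')
print(watz(cp,297.8,168,.014),watz(cp,293.6,67.3,.003))
im=cv2.imread('pics/w1.png'); hsv=cv2.cvtColor(im,cv2.COLOR_BGR2HSV)
r=((cv2.inRange(hsv,(0,150,90),(8,255,255))|cv2.inRange(hsv,(172,150,90),(180,255,255)))>0)
r[:, :220]=0; r[:,400:]=0
v,u=np.nonzero(r); p=np.array([watz(cp,a,b,.014)[:2] for a,b in zip(u,v)]); print(len(p),cv2.minAreaRect(p.astype(np.float32)))
E
```

```text
[ 0.453246   -0.35666235  0.014     ] [ 0.58363915 -0.33884559  0.003     ]
3805 ((0.49335795640945435, -0.4181818664073944), (0.14803583920001984, 0.23779255151748657), 32.43793869018555)
```

Request:
{"method": "step_arm", "body": {"moves": [-0.5,2.7,4,-1,-1,5.4,8,-1,-1,5.4,12,-1,-1,5.4,16,-1,-1,5.4,19,-1,-1,5.4,21.5,-1,-1,5.4,23.5,-1,-1,5.4,24.6,-1,-1,5.4,25,-1,-1,5.4,25,-1]}}

```text
t: 4.65
eef_pos: [0.4536, -0.354, 0.0007]
ee_rot: [0.0, 0.998, 0.055, 0.0]
wrist_force: [-0.7, -0.4, 0.1]
grip_width: 0.0602
grip_force: 0.0
```

Request:
{"method": "step_arm", "body": {"moves": [0,0,0,0,0,0,0,0,0,0,0,0,0,0,0,0,0,0,0,0,0,0,-1,0,0,0,-3,0,0,0,-6,0,0,0,-9,0,0,0,-12,0], "gripper": 0, "force": 40}}

```text
t: 5.65
eef_pos: [0.4528, -0.3539, 0.1213]
ee_rot: [-0.0, 0.998, 0.055, -0.0]
wrist_force: [-0.1, -0.3, -1.4]
grip_width: 0.0246
grip_force: 39.3
```

Run:
```python
from mv import *
import cv2
s,h=pose();print(s['t'],s['eef_pos'],h,s['qpos'])
im,d=manip.snapshot('side'); cv2.imwrite('pics/s1.png',cv2.resize(im[190:330,220:420],None,fx=3,fy=3)[:,:,::-1])
print(delta((.5,-.475,.13),-80))
```

```text
5.65 [ 0.45280573 -0.35390026  0.12131472] 6.277684102917351 [-8.39915846e-01  1.84287882e-01  1.91236203e+00  7.32096638e-05
  1.04583315e+00  6.21277682e-01]
[ 3.14 12.26 -0.24 86.3 ]
```

View pics/s1.png

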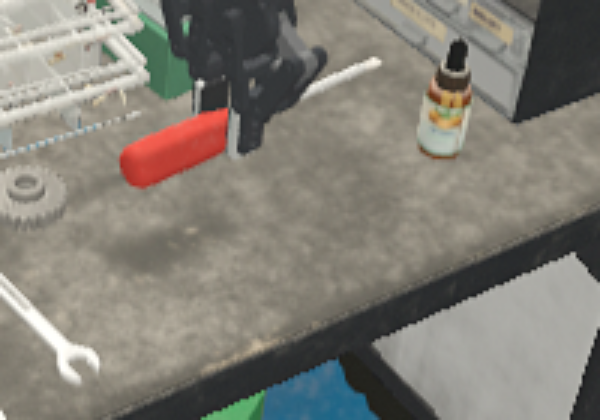

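The driver is gripped at the front of the handle and held level; tail at (140,165), tip at (378,62). The tool stays vertical, so I'll pitch the driver in the grip by pressing its tail on the table's right edge.

Request:
{"method": "step_arm", "body": {"moves": [0.3,1.1,0,8.5,0.6,2.2,0,17,0.9,3.3,0,25.5,1.2,4.4,0,34,1.5,5.5,0,42.5,1.8,6.6,0,51,2.1,7.7,0,59.5,2.4,8.8,0,68,2.8,10,0,76.5,3.3,11,0,85]}}

```text
t: 6.7
eef_pos: [0.4979, -0.4604, 0.1197]
ee_rot: [-0.0, 0.771, -0.637, -0.0]
wrist_force: [0.7, -0.8, -0.2]
grip_width: 0.0246
grip_force: 39.3
```

Run:
```python
from mv import *
s,h=pose();print(s['t'],s['eef_pos'],h,s['qpos'],s['grip_width'])
print(delta((.5,-.462,.02),-80),delta((.5,-.462,-.029),-80))
```

```text
6.7 [ 0.49785495 -0.46035159  0.11974747] -79.08309753285913 [-8.95594379e-01  3.96141696e-01  1.64925348e+00 -1.30990197e-04
  1.09707875e+00  2.05552200e+00] 0.024589956874930183
[ 0.2  -0.18  9.97  0.92] [ 0.2  -0.18 14.87  0.92]
```

Down to just above contact, then slowly to the pitching depth with the grip at 20 N.

Request:
{"method": "step_arm", "body": {"moves": [0,0,3,0,0,0,6,0,0,0,9,0,0,0,10.5,0,0,0,11.5,0,0,0,12,0,0,0,12.5,0,0,0,12.8,0,0,0,13,0,0,0,13,0], "force": 20}}

```text
t: 7.7
eef_pos: [0.4989, -0.4621, -0.0073]
ee_rot: [0.001, 0.773, -0.634, 0.002]
wrist_force: [-3.7, -2.0, 5.0]
grip_width: 0.0245
grip_force: 38.7
```

Run:
```python
from mv import *
import cv2
s,h=pose();print(s['t'],s['eef_pos'],h,s['wrist_force'],s['moment'],s['grip_width'])
im,d=manip.snapshot('side'); cv2.imwrite('pics/s2.png',cv2.resize(im[200:384,220:440],None,fx=2.7,fy=2.7)[:,:,::-1])
```

```text
7.7 [ 0.49887567 -0.46213164 -0.00725999] -78.6889055573047 [-3.69980912 -1.97657468  4.98118384] [-0.05782638  0.44079995  0.13145629] 0.02451208714578581
```

View pics/s2.png

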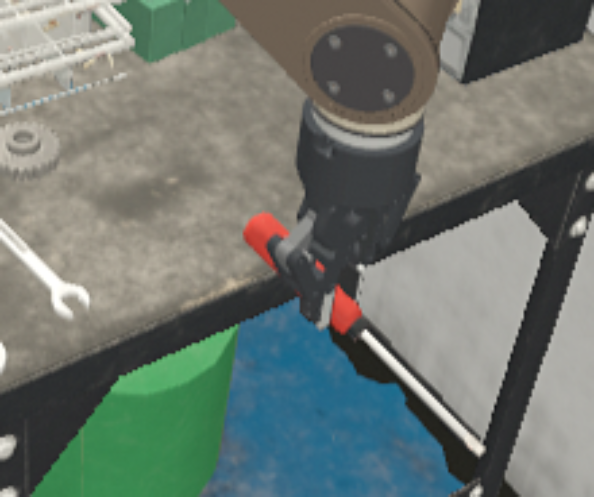

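It is pivoting as intended: tail at (262,232) on the table edge, tip at (480,450) pointing down and out, with only 5 N. I'll continue down.

Request:
{"method": "step_arm", "body": {"moves": [0,0,0.4,0,0,0,0.8,0,0,0,1.2,0,0,0,1.6,0,0,0,2.0,0,0,0,2.2,0,0,0,2.2,0,0,0,1,0,0,0,-2,0,0,0,-6,0]}}

```text
t: 8.75
eef_pos: [0.4969, -0.4567, 0.0478]
ee_rot: [-0.002, 0.773, -0.634, -0.004]
wrist_force: [1.1, 0.7, -0.8]
grip_width: 0.0248
grip_force: 24.0
```

```bash
cat > drv.py <<'E'
from h import *; from rig import manip
def look(cams=('side','top')):
    """driver tip by triangulation, relative to the grasp (TCP + 13.5 mm up)"""
    C={}
    for c in cams:
        im,d=manip.snapshot(c); cp=manip.camera_params(c); cp.update(im=im,d=d)
        C[c]=(cp,{q:[(np.round(r['xy'],1),round(r['conf'],2)) for r in manip.spot_point(c,q)[:3]] for q in ('driver_tip','driver_grip')})
        print(c,C[c][1])
    return C
E
python3 - <<'E'
from mv import *; from drv import *
s,h=pose();print(s['t'],s['eef_pos'],h,s['wrist_force'],s['grip_width'],s['grip_force'])
C=look()
np.savez('c1.npz',**{c:C[c][0]['im'] for c in C})
cv2.imwrite('pics/s3.png',cv2.resize(C['side'][0]['im'][180:384,220:470],None,fx=2.6,fy=2.6)[:,:,::-1])
E
```

```text
8.75 [ 0.49688292 -0.4566615   0.04775349] -78.73702473413881 [ 1.06933192  0.69258065 -0.82640611] 0.02477424669827916 24.04035002575256
side {'driver_tip': [(array([368.8, 352.4]), 0.76)], 'driver_grip': [(array([341. , 284.4]), 0.84)]}
top {'driver_tip': [(array([142.5, 283.2]), 0.58)], 'driver_grip': [(array([401.4, 201. ]), 0.63), (array([174. , 263.5]), 0.54)]}
```

View pics/s3.png

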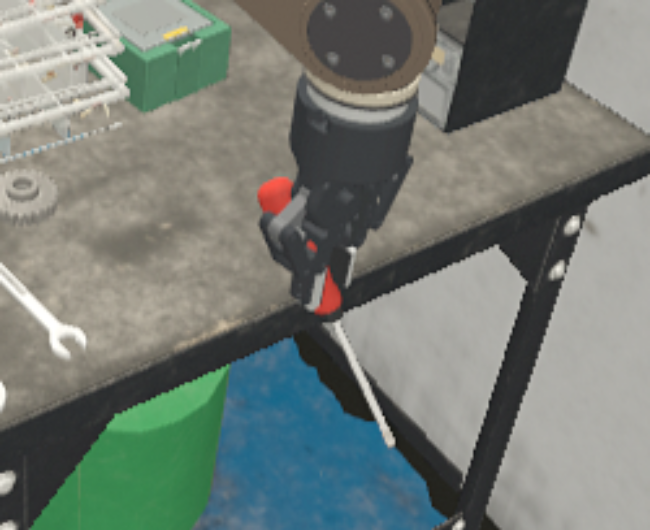

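Run:
```python
from h import *
from scipy.optimize import least_squares
s=load('side'); g=np.array([.4969,-.4567,.0613])
def tip(a,L,h): return g+L*np.array([np.cos(a)*np.cos(h),np.cos(a)*np.sin(h),-np.sin(a)])
uv=np.array([368.8,352.4])
for h in (-84,-78.7,-73):
    for L in (.130,.136,.142):
        r=least_squares(lambda x: np.array(proj(s,tip(x[0],L,np.radians(h))))-uv,[.6]); print(h,L,np.degrees(r.x),r.fun)
```

```text
-84 0.13 [49.96612915] [-0.33075625  1.81106454]
-84 0.136 [52.12884347] [-1.07744462  4.51100488]
-84 0.142 [54.33951208] [-2.065966    7.02777563]
-78.7 0.13 [52.51968267] [ 0.11197736 -0.67208043]
-78.7 0.136 [54.29496191] [-0.40974206  1.96614669]
-78.7 0.142 [56.08518564] [-1.11634523  4.48006441]
-73 0.13 [54.68909151] [ 0.44455137 -3.33289194]
-73 0.136 [56.15708293] [ 0.12392631 -0.75067929]
-73 0.142 [57.62362695] [-0.34220775  1.74644914]
```

Pitch is now about 54°, steeper than the 30–42° wanted. I'll lift, turn toward the box, and flatten it by pressing the tip on free table in front of the box.

Run:
```python
from mv import *
s,h=pose();print(s['t'],s['eef_pos'],h)
for p in [(.50,-.44,.16),(.58,-.33,.16),(.58,-.33,.11)]: print(delta(p,97.3))
```

```text
9.05 [ 0.49751622 -0.4583194   0.04864136] -78.70592375090128
[  -1.75   -0.6   -11.14 -176.01]
[ -10.97  -10.6   -11.14 -176.01]
[ -10.97  -10.6    -6.14 -176.01]
```

Request:
{"method": "step_arm", "body": {"moves": [0,0,-4,0,-0.5,-0.2,-8,-8,-1,-0.6,-11,-16,-2,-1.6,-11,-24,-3,-2.6,-11,-32,-4,-3.6,-11,-40,-5,-4.6,-11,-48,-6,-5.6,-11,-56,-7,-6.6,-11,-64,-8,-7.6,-11,-72], "gripper": 0, "force": 30}}

```text
t: 10.05
eef_pos: [0.5563, -0.365, 0.1574]
ee_rot: [-0.002, 0.998, -0.056, -0.002]
wrist_force: [-0.2, -0.2, -1.3]
grip_width: 0.0251
grip_force: 29.1
```

Request:
{"method": "step_arm", "body": {"moves": [-0.5,0,0,-8.5,-1,0,0,-17,-1.5,0,0,-25.5,-2,0,0,-34,-2.5,0,0,-42.5,-3,0,0,-51,-3.5,0,0,-59.5,-4,0,0,-68,-4,0,0,-76.5,-4,0,0,-85]}}

```text
t: 11.05
eef_pos: [0.5161, -0.3607, 0.1575]
ee_rot: [-0.003, 0.774, 0.633, 0.0]
wrist_force: [0.3, -0.3, -0.6]
grip_width: 0.0239
grip_force: 29.1
```

Run:
```python
from mv import *; from drv import *
s,h=pose();print(s['t'],s['eef_pos'],h,s['grip_force'],s['qpos'])
C=look()
t,q=C['top'][0],C['side'][0]
g=s['eef_pos']+[0,0,.0135]
print('proj grasp top/side',proj(t,g),proj(q,g))
try:
    p,e=meet(t,C['top'][1]['driver_tip'][0][0],q,C['side'][1]['driver_tip'][0][0]); v=p-g
    print('tip',p,e,'L',np.linalg.norm(v),'pitch',np.degrees(np.arcsin(-v[2]/np.linalg.norm(v))),'head',np.degrees(np.arctan2(v[1],v[0])))
except Exception as x: print(x)
a=cv2.resize(t['im'][120:260,250:390],(400,400)); b=cv2.resize(q['im'][150:290,250:390],(400,400))
cv2.imwrite('pics/c4.png',np.hstack([a,b])[:,:,::-1])
```

```text
11.05 [ 0.51612598 -0.36071318  0.15753773] 78.61668305025715 29.116247012279928 [-7.71172918e-01  2.58550111e-01  1.75077987e+00  7.19062246e-04
  1.13758482e+00 -5.72807217e-01]
side {'driver_tip': [(array([297.7, 233.1]), 0.94)], 'driver_grip': [(array([326.4, 211.5]), 0.79), (array([281.9, 199. ]), 0.49)]}
top {'driver_tip': [(array([141.4, 283.5]), 0.57), (array([327.1, 188.4]), 0.45)], 'driver_grip': [(array([174.7, 264.3]), 0.86)]}
proj grasp top/side (np.float64(376.21730997468126), np.float64(183.7078471029829)) (np.float64(326.2455824139002), np.float64(208.12804008541792))
tip [ 0.44163253 -0.03948161  0.05211521] 0.4430040824692078 L 0.3505446683800651 pitch 19.83122810428756 head 103.05608939566517
```

View pics/c4.png

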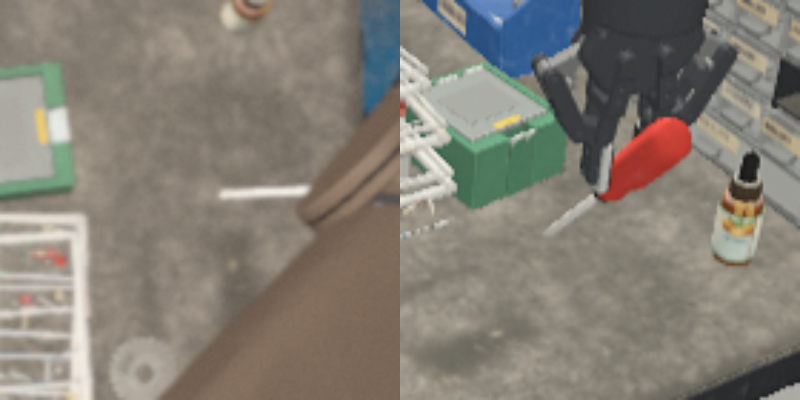

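Both views show the driver with its tip to the left (top crop (222,195), side crop (548,233)), pitched down. I'll recompute with the right top detection.

Run:
```python
from mv import *; from h import *
t,q=load('top'),load('side'); s,h=pose()
g=s['eef_pos']+[0,0,.0135]
p,e=meet(t,(327.4,188.4),q,(297.7,233.1)); v=p-g
print('tip',p,e,'L',np.linalg.norm(v),'pitch',np.degrees(np.arcsin(-v[2]/np.linalg.norm(v))),'head',np.degrees(np.arctan2(v[1],v[0])),h)
```

```text
tip [ 0.51660099 -0.28300902  0.058969  ] 0.004445315492613827 L 0.13832952671336907 pitch 55.37476325333813 head 90.25531379572445 78.16752222670426
```

Request:
{"method": "step_arm", "body": {"moves": [0,0,3,-4,0,0,5.2,-8,0,0,5.8,-8,-0.8,0,6.4,-8,-1.55,0,7.1,-8,-2.25,0,7.8,-8,-2.9,0,8.5,-8,-3.3,0,9.1,-8,-3.3,0,9.1,-8,-3.3,0,5,-8]}}

```text
t: 12.35
eef_pos: [0.5069, -0.3909, 0.1032]
ee_rot: [-0.007, 0.73, 0.683, 0.0]
wrist_force: [-0.5, -0.2, -1.4]
grip_width: 0.0241
grip_force: 30.2
```

```bash
cat > tip.py <<'E'
from mv import *; from drv import *
def tipfix(show=None):
    s,h=pose(); print(s['t'],'tcp',s['eef_pos'],'h',h,'F',s['wrist_force'],s['grip_width'],s['grip_force'])
    C=look(); t,q=C['top'][0],C['side'][0]; g=s['eef_pos']+[0,0,.0135]; best=None
    for a,_ in C['top'][1]['driver_tip']:
        for b,_ in C['side'][1]['driver_tip']:
            p,e=meet(t,a,q,b); L=np.linalg.norm(p-g)
            if best is None or e+abs(L-.137)<best[0]: best=(e+abs(L-.137),p,e,L)
    if best:
        _,p,e,L=best; v=p-g
        print('tip',p,'err',round(e,4),'L',round(L,4),'pitch',round(np.degrees(np.arcsin(-v[2]/L)),1),'head',round(np.degrees(np.arctan2(v[1],v[0])),1))
    return C
E
python3 - <<'E'
from tip import *
tipfix()
E
```

```text
12.35 tcp [ 0.50690219 -0.39090197  0.10319271] h 86.23530450293859 F [-0.52119954 -0.21388513 -1.43656466] 0.024066891549394922 30.245794597286135
side {'driver_tip': [(array([295.7, 247.3]), 0.61)], 'driver_grip': [(array([327.8, 243.9]), 0.96)]}
top {'driver_tip': [(array([141. , 285.2]), 0.68), (array([329.2, 190.8]), 0.44)], 'driver_grip': [(array([173.9, 264.4]), 0.75)]}
tip [ 0.51153409 -0.29184973  0.02877985] err 0.01 L 0.1325 pitch 41.6 head 87.3
```

Run:
```python
from mv import *
s,h=pose();print(s['eef_pos'],h)
print(delta((.596,-.295,.15),97.3))
```

```text
[ 0.51014359 -0.39361851  0.10936282] 86.2981743516726
[ 10.4    7.93  -4.06 -11.  ]
```

Request:
{"method": "step_arm", "body": {"moves": [0,2,-2,-3,1,4,-4,-6,2.5,6,-4,-9,4,7.9,-4,-11,5.5,7.9,-4,-11,7,7.9,-4,-11,8.5,7.9,-4,-11,9.6,7.9,-4,-11,10.4,7.9,-4,-11,10.4,7.9,-4,-11]}}

```text
t: 13.65
eef_pos: [0.596, -0.2947, 0.1505]
ee_rot: [-0.0, 0.66, 0.751, 0.0]
wrist_force: [-1.0, 0.1, -1.2]
grip_width: 0.0237
grip_force: 30.3
```

Run:
```python
from tip import *
C=tipfix()
a=cv2.resize(C['top'][0]['im'][130:230,230:330],(400,400),interpolation=cv2.INTER_CUBIC); b=cv2.resize(C['side'][0]['im'][140:240,245:345],(400,400),interpolation=cv2.INTER_CUBIC)
cv2.imwrite('pics/c5.png',np.hstack([a,b])[:,:,::-1])
for c in C:
    print(c,[(q,[ (np.round(r['xy'],1),round(r['conf'],2)) for r in manip.spot_point(c,q)[:2]]) for q in ('notch_lip','cover_edge')])
```

```text
13.65 tcp [ 0.59598847 -0.29467532  0.15051067] h 97.3353373502913 F [-0.95892471  0.11012009 -1.17362815] 0.023739258650787413 30.261583591382077
side {'driver_tip': [(array([297.7, 196.2]), 0.58), (array([287.3, 193.9]), 0.56)], 'driver_grip': [(array([336.8, 187.9]), 0.75)]}
top {'driver_tip': [(array([140.1, 284.3]), 0.73), (array([157.4, 171.9]), 0.58), (array([286.9, 162.2]), 0.47)], 'driver_grip': [(array([175.3, 260.6]), 0.84), (array([272.7, 163.5]), 0.33)]}
tip [ 0.5760464  -0.18824746  0.0803484 ] err 0.0013 L 0.1368 pitch 37.7 head 100.6
side [('notch_lip', [(array([291.8, 197.3]), 0.72)]), ('cover_edge', [])]
top [('notch_lip', [(array([274.2, 161.4]), 0.86)]), ('cover_edge', [(array([263.9, 161.9]), 0.7)])]
```

View pics/c5.png

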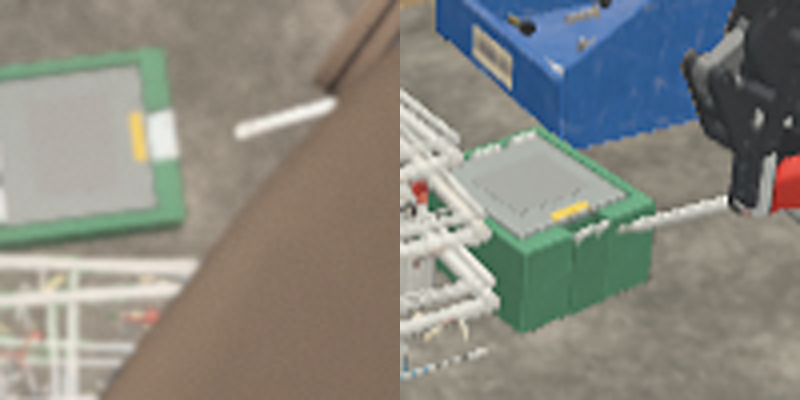

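Run:
```python
from h import *
t,q=load('top'),load('side'); e=np.array([-.127,.992]); n=np.array([-.992,-.127])
lips=[meet(t,a,q,b) for a,b in [((273.5,163.5),(292.5,197.5)),((274.2,161.4),(291.8,197.3)),((273.1,163),(290.7,199.3))]]
for l in lips: print('lip',l)
print('lip@z',atz(t,273.5,163.3,.0585))
for a,b in [((289.3,163),(300,197)),((286.9,162.2),(297.7,196.2)),((288.3,162.6),(299,196.8))]:
    p,er=meet(t,a,q,b); d=p-np.array([.5787,-.158,.0585]); print('tip',p,er,'along',d[:2]@e,'lat',d[:2]@n,'z',d[2])
```

```text
lip (array([ 0.57896507, -0.15990241,  0.05900141]), np.float64(0.0035349506305966077))
lip (array([ 0.58086719, -0.15992422,  0.05955784]), np.float64(0.003156355034609175))
lip (array([ 0.57875186, -0.15795892,  0.05317892]), np.float64(0.0019075515115336086))
lip@z [ 0.57795209 -0.15907241  0.0585    ]
tip [ 0.57573489 -0.19458601  0.0815534 ] 0.002637023962591275 along -0.03591674772925015 lat 0.00758781511085782 z 0.02305339727354338
tip [ 0.5760464  -0.18824746  0.0803484 ] 0.0013197514406683235 along -0.029668472713991603 lat 0.006473795744023829 z 0.021848398244215188
tip [ 0.5759716  -0.191917    0.08065373] 0.0007215700919554724 along -0.03329915889097896 lat 0.007014036505489852 z 0.022153725825978236
```

Pitch is about 37.7° with the tip ahead of the notch (top crop (237,132), notch at (162,135)). I'll correct about 7 mm of lateral offset by turning 3° and approach to the lip.

Request:
{"method": "step_arm", "body": {"moves": [0,0.1,-0.65,1.5,0,0.1,-0.65,3,0.5,0.1,-0.25,3,1,0.1,0.1,3,1.5,0.1,0.5,3,2,0.1,0.9,3,2.4,0.1,1.2,3,2.8,0.1,1.5,3,2.8,0.1,1.5,3,2.8,0.1,1.5,3]}}

```text
t: 15.15
eef_pos: [0.5936, -0.2678, 0.1354]
ee_rot: [0.0, 0.68, 0.733, -0.0]
wrist_force: [0.3, 0.2, -1.7]
grip_width: 0.024
grip_force: 30.3
```

Run:
```python
from tip import *
C=tipfix()
a=cv2.resize(C['top'][0]['im'][130:230,230:330],(400,400),interpolation=cv2.INTER_CUBIC); b=cv2.resize(C['side'][0]['im'][165:215,265:315],(400,400),interpolation=cv2.INTER_CUBIC)
cv2.imwrite('pics/c6.png',np.hstack([a,b])[:,:,::-1])
```

```text
15.15 tcp [ 0.59364572 -0.26775407  0.13537989] h 94.29940527411954 F [ 0.29440129  0.19427797 -1.7006546 ] 0.02396836902964284 30.25993980207133
side {'driver_tip': [(array([294.2, 198.7]), 0.68)], 'driver_grip': [(array([326.9, 188.3]), 0.69)]}
top {'driver_tip': [(array([140.4, 285. ]), 0.86), (array([275.3, 163.4]), 0.57)], 'driver_grip': [(array([174. , 259.5]), 0.67)]}
tip [ 0.580037   -0.16454998  0.05783651] err 0.005 L 0.1383 pitch 41.2 head 97.5
```

View pics/c6.png

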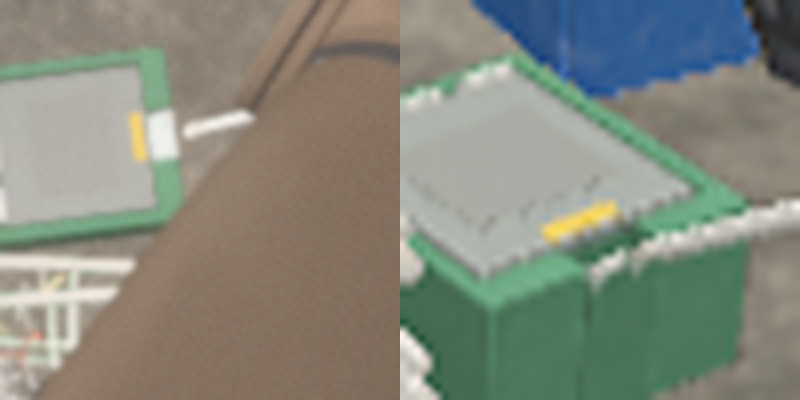

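Tip is centred on the notch (top crop (184,133) against notch centre row 134) and just before the lip. Inserting along the slope.

Request:
{"method": "step_arm", "body": {"moves": [0,0,-0.2,0,0.3,0,0.05,0,0.6,0,0.3,0,0.9,0,0.5,0,1.2,0,0.75,0,1.4,0,0.9,0,1.6,0,1.05,0,1.8,0,1.2,0,1.8,0,1.2,0,1.8,0,1.2,0]}}

```text
t: 16.45
eef_pos: [0.5921, -0.2495, 0.1231]
ee_rot: [-0.0, 0.68, 0.733, 0.0]
wrist_force: [0.2, 0.3, -0.4]
grip_width: 0.0242
grip_force: 30.1
```

Run:
```python
from tip import *
C=tipfix()
np.savez('ins.npz',t=C['top'][0]['im'],s=C['side'][0]['im'])
```

```text
16.45 tcp [ 0.5921091  -0.24952958  0.12308786] h 94.28959727794549 F [ 0.19919333  0.33587004 -0.40985775] 0.02419526204880281 30.122994092906552
side {'driver_tip': [], 'driver_grip': [(array([323.1, 184.5]), 0.62)]}
top {'driver_tip': [(array([267.9, 163.2]), 0.6), (array([227.2, 168.9]), 0.6)], 'driver_grip': [(array([173.3, 262.2]), 0.56)]}
```

Request:
{"method": "step_arm", "body": {"moves": [0.2,0,0.15,0,0.4,0,0.3,0,0.6,0,0.45,0,0.8,0,0.6,0,1,0,0.75,0,1.2,0,0.9,0,1.2,0,0.9,0,1.2,0,0.9,0,1.2,0,0.9,0,1.2,0,0.9,0]}}

```text
t: 17.75
eef_pos: [0.5915, -0.2382, 0.1146]
ee_rot: [0.0, 0.68, 0.733, -0.0]
wrist_force: [-0.1, -1.3, 0.9]
grip_width: 0.0238
grip_force: 30.1
```

Run:
```python
from tip import *
C=tipfix()
a=cv2.resize(C['top'][0]['im'][135:205,220:290],(400,400),interpolation=cv2.INTER_CUBIC); b=cv2.resize(C['side'][0]['im'][165:215,265:315],(400,400),interpolation=cv2.INTER_CUBIC)
cv2.imwrite('pics/c7.png',np.hstack([a,b])[:,:,::-1])
```

```text
17.75 tcp [ 0.59145988 -0.23815409  0.11458638] h 94.28308601412783 F [-0.08615132 -1.32625932  0.92266909] 0.02382323300621086 30.09914654763918
side {'driver_tip': [(array([286.5, 198.8]), 0.98)], 'driver_grip': [(array([320.9, 188.1]), 0.64)]}
top {'driver_tip': [(array([137.3, 286.7]), 0.57)], 'driver_grip': [(array([174.2, 262.5]), 0.76), (array([155.7, 172.6]), 0.63), (array([227.7, 168.1]), 0.38)]}
tip [ 0.43898944 -0.02172576  0.12013599] err 0.3914 L 0.2649 pitch 1.7 head 125.2
```

View pics/c7.png

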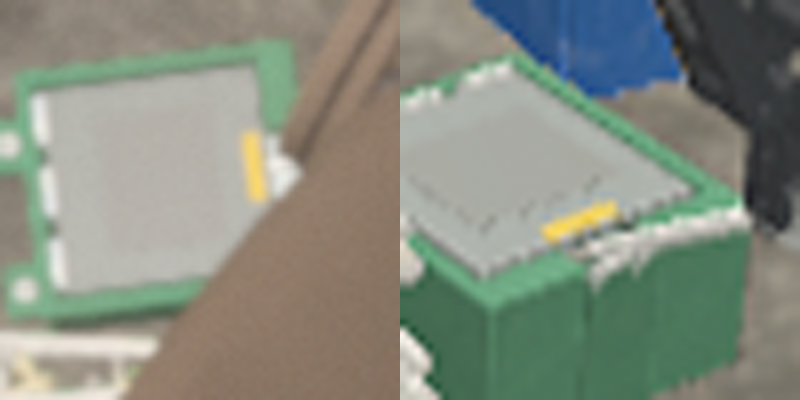

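The shaft lies in the notch up to the cover edge (side crop about (600,250)), with light contact force, consistent with the tip at the partition. Now I lever: the hand follows an arc about the lip with the grip lowered to let the handle pivot.

Request:
{"method": "step_arm", "body": {"moves": [-0.3,0,0.3,0,-0.6,0,0.6,0,-0.9,0,1,0,-1.3,0.1,1.35,0,-1.6,0.1,1.75,0,-1.9,0.1,2.15,0,-2.1,0.1,2.5,0,-2.4,0.1,3,0,-2.4,0.1,3,0,-2.4,0.1,3,0], "gripper": 0, "force": 20}}

```text
t: 19.05
eef_pos: [0.5943, -0.2623, 0.0844]
ee_rot: [0.0, 0.68, 0.733, -0.0]
wrist_force: [-0.5, 1.2, -0.2]
grip_width: 0.0237
grip_force: 19.9
```

```bash
cat > cov.py <<'E'
from tip import *
def cover():
    C=tipfix(); t,q=C['top'][0],C['side'][0]; H=np.array([.5644,-.0523,.06]) ; 
    for c in C: print(c,[(k,[(np.round(r['xy'],1),round(r['conf'],2)) for r in manip.spot_point(c,k)[:2]]) for k in ('cover_edge',)])
    # grey/yellow: depth cloud of the box area in box frame from side and top
    e=np.array([-.127,.992]); n=np.array([-.992,-.127]); H=np.array([.5702,-.0999])+e*.048
    for c in C:
        P=cloud(C[c][0]); d=P[...,:2]-H; a=d@e; l=d@n; m=(abs(l)<.04)&(a>-.10)&(a<.06)
        for lo in np.arange(-.10,.06,.02):
            k=m&(a>=lo)&(a<lo+.02); 
            if k.sum()>3: print(c,round(lo,2),k.sum(),np.round(np.nanpercentile(P[k][:,2],[10,50,90]),3))
    return C
E
python3 - <<'E'
from cov import *
cover()
E
```

```text
19.05 tcp [ 0.59426417 -0.26230565  0.08443521] h 94.27411108590923 F [-0.50367266  1.22263352 -0.22439904] 0.02373742009478778 19.871293987089302
side {'driver_tip': [(array([286.5, 196.8]), 0.87)], 'driver_grip': [(array([323.6, 201.7]), 0.69), (array([234.6, 166.2]), 0.19)]}
top {'driver_tip': [(array([142.3, 282.9]), 0.5), (array([265.1, 162.7]), 0.36)], 'driver_grip': [(array([174.6, 264.3]), 0.82), (array([227.7, 169.9]), 0.68), (array([266.2, 166.6]), 0.15)]}
tip [ 0.57974222 -0.13894671  0.04913916] err 0.0029 L 0.1335 pitch 21.4 head 96.7
side [('cover_edge', [(array([286. , 195.6]), 0.82)])]
top [('cover_edge', [(array([266.7, 162.5]), 0.64)])]
side -0.1 483 [-0.614 -0.466  0.065]
side -0.08 175 [-0.465  0.064  0.066]
side -0.06 122 [0.063 0.064 0.065]
side -0.04 116 [0.062 0.063 0.064]
side -0.02 95 [0.06  0.062 0.064]
side 0.0 24 [0.059 0.061 0.063]
top -0.1 291 [0.05  0.062 0.065]
top -0.08 294 [0.061 0.064 0.066]
top -0.06 296 [0.061 0.063 0.065]
top -0.04 292 [0.06  0.062 0.064]
top -0.02 290 [0.059 0.061 0.064]
top 0.0 232 [0.001 0.058 0.062]
top 0.02 250 [-0.001  0.001  0.005]
top 0.04 254 [-0.001  0.001  0.003]
```

Pitch is now 21° and the front of the cover has begun to rise (about 3 mm). Continuing the lever stroke.

Request:
{"method": "step_arm", "body": {"moves": [-0.2,0,0.6,0,-0.4,0,1.2,0,-0.55,0,1.8,0,-0.7,0,2.4,0,-0.7,0,3,0,-0.7,0,3.6,0,-0.6,0,4.2,0,-0.5,0,4.8,0,-0.3,0,5.4,0,-0.3,0,5.4,0]}}

```text
t: 20.45
eef_pos: [0.5943, -0.2652, 0.0295]
ee_rot: [0.0, 0.68, 0.733, -0.0]
wrist_force: [0.1, -3.5, -1.5]
grip_width: 0.0233
grip_force: 19.6
```

Run:
```python
from cov import *
cover()
```

```text
20.45 tcp [ 0.59425758 -0.26520594  0.02951673] h 94.26556649286452 F [ 0.08279302 -3.47812035 -1.48148114] 0.023324876390540393 19.639636123320088
side {'driver_tip': [(array([286.5, 191.5]), 0.82), (array([227.7, 253.8]), 0.62)], 'driver_grip': [(array([323.2, 224. ]), 0.75), (array([275.9, 205.6]), 0.4)]}
top {'driver_tip': [(array([139. , 285.8]), 0.78), (array([263.4, 161.3]), 0.61)], 'driver_grip': [(array([175.1, 263.2]), 0.69)]}
tip [ 0.58113625 -0.13474652  0.06168602] err 0.0023 L 0.1324 pitch -8.1 head 95.7
side [('cover_edge', [(array([288.8, 190.4]), 0.61)])]
top [('cover_edge', [(array([263.8, 164.4]), 0.84)])]
side -0.1 491 [-0.611 -0.466  0.073]
side -0.08 179 [-0.465  0.07   0.072]
side -0.06 116 [0.067 0.069 0.07 ]
side -0.04 121 [0.02  0.066 0.067]
side -0.02 96 [0.061 0.063 0.064]
side 0.0 20 [0.055 0.061 0.062]
top -0.1 290 [0.05  0.07  0.074]
top -0.08 301 [0.068 0.071 0.073]
top -0.06 298 [0.066 0.068 0.07 ]
top -0.04 298 [0.063 0.065 0.067]
top -0.02 292 [0.06  0.062 0.065]
top 0.0 232 [0.001 0.058 0.063]
top 0.02 250 [-0.001  0.001  0.006]
top 0.04 250 [-0.001  0.001  0.003]
```

The cover is up about 13 mm at the front and the driver is 8° tip-up. I'll firm the grip and lift and push the blade along the cover's arc.

Request:
{"method": "step_arm", "body": {"moves": [0,0,0,0,0,0,0,0,0.2,0,-0.4,0,0.4,0,-0.8,0,0.66,0,-1.25,0,0.8,0,-1.6,0,1,0,-2,0,1.15,0,-2.35,0,1.3,0,-2.65,0,1.3,0,-2.65,0], "gripper": 0, "force": 100}}

```text
t: 21.85
eef_pos: [0.5935, -0.2515, 0.0574]
ee_rot: [0.0, 0.68, 0.733, 0.0]
wrist_force: [0.1, -1.1, -2.7]
grip_width: 0.021
grip_force: 98.2
```

Run:
```python
from cov import *
cover()
```

```text
21.85 tcp [ 0.59353846 -0.25153582  0.0574474 ] h 94.29426889669844 F [ 0.07417479 -1.11283063 -2.65441852] 0.02102047923544973 98.23281645964016
side {'driver_tip': [(array([285.1, 180.7]), 0.71)], 'driver_grip': [(array([321.7, 210.7]), 0.58)]}
top {'driver_tip': [(array([141.7, 283.1]), 0.85), (array([256.5, 159.5]), 0.53)], 'driver_grip': [(array([171. , 263.5]), 0.83)]}
tip [ 0.5831013  -0.11933758  0.08336485] err 0.0015 L 0.1332 pitch -5.3 head 94.5
side [('cover_edge', [(array([283.1, 178.6]), 0.6), (array([286.2, 179.5]), 0.49)])]
top [('cover_edge', [(array([260.3, 161.9]), 0.92)])]
side -0.1 452 [-0.619 -0.467  0.099]
side -0.08 114 [-0.465  0.093  0.101]
side -0.06 50 [0.083 0.087 0.092]
side -0.04 88 [0.018 0.024 0.08 ]
side -0.02 103 [0.017 0.033 0.067]
side 0.0 80 [0.017 0.033 0.062]
top -0.1 238 [0.007 0.058 0.101]
top -0.08 335 [0.092 0.097 0.102]
top -0.06 323 [0.082 0.087 0.091]
top -0.04 305 [0.071 0.076 0.081]
top -0.02 289 [0.062 0.065 0.07 ]
top 0.0 235 [0.    0.058 0.062]
top 0.02 245 [-0.001  0.001  0.005]
top 0.04 252 [-0.001  0.001  0.003]
```

The cover is at about 0.5 rad, as planned, and the driver has not slipped. Continuing the arc.

Request:
{"method": "step_arm", "body": {"moves": [0.4,0,-0.65,0,0.8,0,-1.25,0,1.3,-0.1,-1.8,0,1.85,-0.1,-2.35,0,2.4,-0.1,-2.8,0,3.1,-0.2,-3.2,0,3.7,-0.2,-3.5,0,4.4,-0.2,-3.7,0,5.1,-0.2,-3.85,0,5.1,-0.2,-3.85,0]}}

```text
t: 23.25
eef_pos: [0.5877, -0.1996, 0.0956]
ee_rot: [-0.0, 0.68, 0.733, 0.001]
wrist_force: [-1.1, 0.2, -0.7]
grip_width: 0.0213
grip_force: 98.4
```

Run:
```python
from cov import *
cover()
```

```text
23.25 tcp [ 0.58771211 -0.19958799  0.09560225] h 94.29631138098313 F [-1.06155752  0.15178345 -0.70024378] 0.021260960373474195 98.40170597826727
side {'driver_tip': [(array([273.5, 155.8]), 0.74)], 'driver_grip': [(array([307.5, 185.3]), 0.75), (array([269.8, 150.8]), 0.41)]}
top {'driver_tip': [(array([140.4, 285.3]), 0.73), (array([158. , 175.3]), 0.62), (array([234. , 158.8]), 0.61)], 'driver_grip': [(array([174. , 263.6]), 0.55)]}
tip [ 0.57633507 -0.0706753   0.1304974 ] err 0.0025 L 0.1312 pitch -9.4 head 95.0
side [('cover_edge', [(array([267.8, 150.9]), 0.68)])]
top [('cover_edge', [(array([231. , 161.5]), 0.86)])]
side -0.1 493 [-0.617 -0.466  0.409]
side -0.08 68 [-0.468  0.047  0.425]
side -0.06 17 [0.124 0.126 0.129]
side -0.04 106 [0.019 0.129 0.148]
side -0.02 701 [0.044 0.103 0.14 ]
side 0.0 103 [0.016 0.034 0.051]
top -0.1 441 [0.402 0.417 0.424]
top -0.08 278 [0.415 0.427 0.429]
top -0.06 59 [0.007 0.425 0.428]
top -0.04 176 [0.006 0.019 0.128]
top -0.02 313 [0.017 0.12  0.149]
top 0.0 234 [0.001 0.057 0.062]
top 0.02 250 [-0.001  0.001  0.006]
top 0.04 253 [-0.001  0.001  0.003]
```

Request:
{"method": "step_arm", "body": {"moves": [0.5,0,-0.1,0,1,0,-0.15,0,1.5,-0.1,-0.15,0,2,-0.1,-0.15,0,2.5,-0.1,-0.15,0,3,-0.1,-0.1,0,3.4,-0.2,0,0,3.8,-0.2,0,0,3.9,-0.2,0,0,3.9,-0.2,0,0]}}

```text
t: 24.65
eef_pos: [0.5844, -0.1686, 0.0971]
ee_rot: [0.007, 0.679, 0.734, -0.003]
wrist_force: [1.0, -17.9, -4.3]
grip_width: 0.021
grip_force: 98.0
```

Run:
```python
from cov import *
cover()
```

```text
24.65 tcp [ 0.58440046 -0.16857276  0.09710111] h 94.40447931918445 F [  1.04703193 -17.90281247  -4.25390846] 0.020984089724059303 97.9553765423043
side {'driver_tip': [(array([264.5, 154.2]), 0.74)], 'driver_grip': [(array([299.4, 178.8]), 0.95)]}
top {'driver_tip': [], 'driver_grip': []}
side [('cover_edge', [(array([259.3, 145.7]), 0.56), (array([285.4, 198.6]), 0.54)])]
top [('cover_edge', [(array([215.7, 165. ]), 0.89)])]
side -0.1 465 [-0.614 -0.466  0.302]
side -0.08 188 [-0.465  0.394  0.407]
side -0.06 48 [0.406 0.414 0.423]
side -0.04 58 [0.016 0.021 0.126]
side -0.02 306 [0.024 0.067 0.087]
side 0.0 692 [0.048 0.114 0.142]
side 0.02 13 [0.145 0.147 0.148]
top -0.1 621 [0.366 0.38  0.384]
top -0.08 575 [0.363 0.389 0.424]
top -0.06 431 [0.408 0.42  0.426]
top -0.04 166 [0.426 0.429 0.431]
top -0.02 11 [0.072 0.079 0.084]
top 0.0 266 [0.102 0.131 0.147]
top 0.02 100 [-0.     0.145  0.148]
top 0.04 242 [-0.002  0.001  0.003]
```

The cover is at its stop: its edge is behind the hinge at z≈0.147, and the force shows contact. Now I withdraw the driver.

Request:
{"method": "step_arm", "body": {"moves": [-0.5,0,0,0,-1.5,0,0,0,-3,0,-0.5,0,-5,0,-1.5,0,-7.5,0,-2.5,0,-10,0,-3,0,-12,0,-3,0,-14,0,-3,0,-15,0,-3,0,-15,0,-3,0]}}

```text
t: 26.05
eef_pos: [0.5935, -0.3132, 0.1247]
ee_rot: [-0.0, 0.681, 0.732, -0.0]
wrist_force: [-0.1, 0.5, -1.0]
grip_width: 0.0215
grip_force: 98.4
```

Run:
```python
from cov import *
cover()
print(delta((.49,-.30,.127),30),delta((.49,-.30,.001),30))
```

```text
26.05 tcp [ 0.59352672 -0.31324293  0.1247148 ] h 94.18941578287048 F [-0.13216383  0.54723837 -0.97124753] 0.021462064552313923 98.40271266052696
side {'driver_tip': [(array([302.3, 166. ]), 0.86)], 'driver_grip': [(array([367.1, 219.7]), 0.73), (array([341.7, 198. ]), 0.57), (array([278.5, 207.6]), 0.54)]}
top {'driver_tip': [(array([286.7, 154.3]), 0.67), (array([141.5, 285.6]), 0.6)], 'driver_grip': [(array([175.1, 261.5]), 0.62), (array([233. , 164.6]), 0.19)]}
tip [ 0.58193997 -0.18267553  0.15569597] err 0.0046 L 0.1322 pitch -7.6 head 95.1
side [('cover_edge', [(array([258.9, 143.9]), 0.97)])]
top [('cover_edge', [(array([215.4, 162.9]), 0.63)])]
side -0.1 397 [-0.626 -0.468  0.054]
side -0.08 53 [-0.468 -0.462  0.054]
side -0.04 47 [0.016 0.021 0.023]
side -0.02 304 [0.023 0.067 0.085]
side 0.0 718 [0.045 0.115 0.142]
side 0.02 14 [0.144 0.147 0.148]
top -0.1 273 [0.006 0.038 0.061]
top -0.08 268 [0.005 0.007 0.053]
top -0.06 244 [0.006 0.012 0.022]
top -0.04 243 [0.005 0.01  0.022]
top -0.02 296 [0.005 0.009 0.077]
top 0.0 431 [0.087 0.119 0.145]
top 0.02 147 [-0.001  0.003  0.148]
top 0.04 249 [-0.002  0.001  0.003]
[  1.9  -10.28  -0.17  64.34] [  1.9  -10.28  12.43  64.34]
```

The cover stays open. Moving to free table and turning.

Request:
{"method": "step_arm", "body": {"moves": [0.2,-1.2,0,8,0.4,-2.4,0,16,0.6,-3.6,0,24,0.8,-4.8,0,32,1,-6,0,40,1.2,-7.2,0,48,1.4,-8.4,1,56,1.6,-9.4,3,64,1.8,-10.3,5,64,1.9,-10.3,7,64]}}

```text
t: 27.45
eef_pos: [0.489, -0.3002, 0.0549]
ee_rot: [0.0, 0.965, 0.261, -0.0]
wrist_force: [0.5, -1.0, -1.4]
grip_width: 0.021
grip_force: 98.4
```

Run:
```python
from tip import *
tipfix(); print(delta((.49,-.30,.001),30))
```

```text
27.45 tcp [ 0.48898708 -0.30023344  0.05492849] h 30.282072215254438 F [ 0.5347494  -1.01746235 -1.39184994] 0.020964719135664712 98.39611936178244
side {'driver_tip': [], 'driver_grip': [(array([289.9, 235.8]), 0.82)]}
top {'driver_tip': [(array([306.5, 148.8]), 0.64), (array([141.9, 284. ]), 0.59)], 'driver_grip': [(array([174.4, 265.1]), 0.51)]}
[-0.   -0.16  5.6   0.31]
```

Request:
{"method": "step_arm", "body": {"moves": [0,0,1.5,0,0,0,3,0,0,0,3.8,0,0,0,4.2,0,0,0,4.5,0,0,0,4.8,0,0,0,5,0,0,0,5.2,0,0,0,5.3,0,0,0,5.3,0], "gripper": 0, "force": 20}}

```text
t: 28.75
eef_pos: [0.491, -0.3002, 0.0048]
ee_rot: [-0.001, 0.965, 0.261, 0.0]
wrist_force: [-1.2, 6.4, 11.4]
grip_width: 0.0214
grip_force: 99.5
```

Run:
```python
from tip import *
tipfix()
```

```text
28.75 tcp [ 0.49097104 -0.30016173  0.00479775] h 30.199840351147582 F [-1.21025361  6.36109734 11.44342631] 0.021356519450232897 99.52142810099758
side {'driver_tip': [(array([317.2, 224.4]), 0.71)], 'driver_grip': [(array([289.9, 254.9]), 0.68)]}
top {'driver_tip': [(array([142.9, 286.7]), 0.59), (array([303.6, 152.9]), 0.54)], 'driver_grip': [(array([176.9, 261.4]), 0.74)]}
tip [ 0.60848309 -0.23412815  0.01844386] err 0.0053 L 0.1348 pitch -0.1 head 29.3
```

Request:
{"method": "step_arm", "body": {"moves": [0,0,0,0,0,0,0,0,0,0,0,0,0,0,0,0,0,0,0,0,0,0,0,0,0,0,0,0,0,0,0,0,0,0,0,0,0,0,0,0], "gripper": 6}}

```text
t: 30.05
eef_pos: [0.4897, -0.3007, 0.0023]
ee_rot: [0.0, 0.965, 0.261, 0.0]
wrist_force: [0.2, 0.2, -0.5]
grip_width: 0.0603
grip_force: 0.0
```

Request:
{"method": "step_arm", "body": {"moves": [0,0,-0.5,0,0,0,-1.5,0,0,0,-3.5,0,0,0,-6,0,0,0,-9,0,0,0,-12,0,0,0,-15,0,0,0,-18,0,0,0,-18,0,0,0,-18,0]}}

```text
t: 31.05
eef_pos: [0.4901, -0.3009, 0.1838]
ee_rot: [0.001, 0.965, 0.261, 0.001]
wrist_force: [0.2, -0.0, -0.1]
grip_width: 0.0599
grip_force: 0.0
```

Run:
```python
from tip import *
C=tipfix(); q=C['side'][0]; t=C['top'][0]
for c,cp in (('side',q),('top',t)):
    P=cloud(cp); hsv=cv2.cvtColor(cp['im'],cv2.COLOR_RGB2HSV)
    r=((cv2.inRange(hsv,(0,150,90),(8,255,255))|cv2.inRange(hsv,(172,150,90),(180,255,255)))>0)&(abs(P[...,0]-.47)<.12)&(abs(P[...,1]+.31)<.1)&(P[...,2]<.08)
    if r.sum()>5: print(c,r.sum(),np.nanpercentile(P[r],[5,50,95],axis=0))
    for k in ('dropper_mid','cog_mid','roll_mid','cover_edge'): print(c,k,[(np.round(x['xy'],1),round(x['conf'],2)) for x in manip.spot_point(c,k)[:2]])
manip.snapshot('wrist'); cp=manip.camera_params('wrist')
for k in ('driver_tip','driver_grip'): print(k,[(watz(cp,*x['xy'],z),x['conf']) for x in manip.spot_point('wrist',k)[:2] for z in [.01]])
```

```text
31.05 tcp [ 0.49008745 -0.30091728  0.1837506 ] h 30.295128993514364 F [ 0.23411889 -0.00628609 -0.11124241] 0.05988358968789205 0.0
side {'driver_tip': [(array([319.7, 228.4]), 0.82)], 'driver_grip': [(array([294.3, 254.2]), 0.97), (array([284.1, 199.8]), 0.44)]}
top {'driver_tip': [(array([304.7, 151.2]), 0.59), (array([140.5, 283.8]), 0.51)], 'driver_grip': [(array([175. , 261.9]), 0.69), (array([334.4, 205.5]), 0.52), (array([275.3, 164.6]), 0.34)]}
tip [ 0.61467033 -0.23821713  0.00733555] err 0.0062 L 0.2356 pitch 53.7 head 26.7
side 452 [[ 0.42721916 -0.35132666  0.01271543]
 [ 0.45937618 -0.33270335  0.02346003]
 [ 0.50783364 -0.30397145  0.02819157]]
side dropper_mid [(array([367.1, 220.9]), 0.89), (array([231. , 254.4]), 0.29)]
side cog_mid [(array([227.8, 252.9]), 0.77)]
side roll_mid [(array([235.1, 164.7]), 0.52), (array([294.3, 257.2]), 0.4)]
side cover_edge [(array([258.6, 144. ]), 0.94), (array([322.2, 231. ]), 0.54)]
top dropper_mid [(array([335.5, 121.4]), 0.52)]
top cog_mid [(array([298.4, 249.4]), 0.59)]
top roll_mid [(array([157.9, 172.3]), 0.66), (array([264.5, 166.8]), 0.6)]
top cover_edge [(array([213. , 167.3]), 0.82), (array([300.9, 150.7]), 0.51)]
driver_tip [(array([ 0.61061031, -0.23599693,  0.01      ]), 0.71)]
driver_grip [(array([ 0.49127584, -0.30676988,  0.01      ]), 0.7)]
```

The driver lies flat on the table (handle top about 28 mm, tip about 7 mm up), clear of the box. The cover stays open, and the bystanders show at their original pixels. Handing in.

```bash
python3 -c "
from rig import manip; print(manip.hand_in())"
```

```text
the job is handed in; nothing more can be done
None
```

I levered the cover up with the blade of the larger red screwdriver and swung it back to its stop, where it stays open; the driver lies flat on the table about 8 cm clear of the box, the bystanders were not moved, and I handed the job in at about 31 s.

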